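# Nest a tapered beaker into the stack and press it level with the gauge

### The job

Nest the loose blue beaker upright into the blue beaker in the stand, then press it lightly down until its rim is level with the yellow top of the gauge post. Stop there: pressed farther, the taper wedges and jams. Let go of it, and leave the white beaker standing where it is.

Things in the scene. Friction and masses are not known exactly. Their poses are not given: they have to be found in the camera images.
- blue_beaker: loose blue plastic tapered beaker, round, open-topped, 95 mm high, 56 mm across the rim (59 over its thin lip), 40 mm across the foot, walls 2 mm, about 60 g, standing on the worktop. Origin at the centre of its underside, z up its axis. 53 mm across at 18 mm below the rim, a good place to grip it from outside.
- white_beaker: bystander: loose white beaker, wider and shorter, 80 mm high, 66 mm across the rim, 52 mm across the foot; does not fit the stack. Origin at the centre of its underside, z up.
- stack_mouth (a point): centre of the mouth, at rim height, of the like blue beaker in the stand's grey sleeve (mouth 52 mm wide inside; z up). It slides only straight down, at a steady push of about 8 N, and stays where left. A ledge inside, 45 mm below the mouth, carries the nested beaker's foot: its rim is then 50 mm above this mouth, 12 to 18 mm above the gauge before pressing; side play 2 mm.
- gauge_top (a point): centre of the top face of the yellow cap (20 mm across) on the slim steel gauge post, 172 mm above the worktop, 88 mm from the stack's axis; x points away from the stack, z up. The stand (plate 190 x 104 x 10 mm, sleeve 71 mm across and 76 mm high) is fixed. A nested rim 12 mm below the gauge top counts as jammed.
Things that resemble listed ones, but are neither listed nor needed, are in the scene too. What is meant by the blue_beaker is not green or turquoise, and is the smaller of those in its own colour.

How it is judged (in metres and radians):
On the way, in this order (a step that is already met when the one before it is completed fails the run):
1. the blue beaker's foot is inside the mouth of the stack, before the stack has been pressed down to the gauge (horizontal distance between blue_beaker and stack_mouth below 0.012 m and z of blue_beaker in the frame of stack_mouth below -0.01 m and z of stack_mouth in the frame of gauge_top above -0.042 m), for 0.1 s.
2. the fingers, on the beaker, have pressed its rim down to the gauge (at most 7 mm above it) (contact force between the fingers and blue_beaker above 0.3 N and horizontal distance between blue_beaker and stack_mouth below 0.012 m and z of blue_beaker in the frame of gauge_top below -0.088 m), for 0.05 s.
At the end, for the whole second after the job is handed in: The blue beaker stands nested in the stack at rest and released: within 8 mm of the stack's axis, upright within 8 degrees, its foot at least 38 mm below the stack's mouth, its rim level with the gauge top within 7 mm; the white beaker stands upright (horizontal distance between blue_beaker and stack_mouth below 0.008 m and angle between each of blue_beaker, white_beaker's own z axis and vertical below 0.14 rad and z of blue_beaker in the frame of stack_mouth below -0.038 m and z of blue_beaker in the frame of gauge_top between -0.102 and -0.088 m and linear speed of blue_beaker below 0.02 m/s); the robot touches nothing.
It fails at once if the stack is pressed so far that it jams: its mouth more than 62 mm below the gauge top (12 mm past level) (z of stack_mouth in the frame of gauge_top below -0.062 m).
It fails at once if the white beaker is moved by more than 30 mm (distance of white_beaker from where it was at the start of the episode above 0.03 m).
It also fails if it takes over 40 s, if anything falls off the work surface, if the arm or the gripper's body presses on something with over 40 N, if the wrist force passes 120 N, or if a joint passes its speed limit or range.

### The arm

A 6-joint arm with a two-finger parallel gripper is mounted at the origin on a cart in front of the work surface, level with it; the furniture and walls round the work are solid. World frame = base frame: x ahead of the robot, y to its left, z up, the work surface at z = 0. Lengths are in mm, angles in rad, forces in N, time in s.
With the tool pointing down it reaches from about 275 to 1000 mm from the base axis. Payload 8.4 kg.
Tool frame: the origin (TCP) lies at the very end of the fingers, on their centre line; the grasp point (between the pads) lies 19 mm behind it (r.pinch_z is the distance from the TCP to the grasp point, in mm); z points along the fingers, y is the line along which they close (so a half turn about z gives the same grasp; the last joint's range is limited). The gripper opens to 85 mm and grips with 20 to 120 N. Pads are 22 mm wide; open, the fingers measure 114 mm over their backs; the gripper's body (76 mm by 85 mm) begins 54 mm behind the grasp point. The pads swing forward as they close: fully open they stand 13 mm farther back than shut.
Start: joints at [1.294, 0.353, 1.633, -0, 1.155, -0.002], TCP at [169.595, 601.553, 231.281] pointing down, gripper open.
Joint ranges: [-2.63, 2.63], [-0.92, 2.1], [0.06, 2.66], [-1.3, 4.44], [0, 2.69], [-3.02, 3.02]. Speed limits (rad/s): [2.22, 2.22, 2.79, 3.14, 3.14, 3.14].

### API

Orientations are given as [roll, pitch, yaw] about the fixed x, y, z axes, in that order (R = Rz(yaw) Ry(pitch) Rx(roll)).
In Python, from rig import r gives the robot as it stands.
- The arm moves only by the tool carry_out, never from a script. Its argument "series" is a list of rows, each a list of 7 numbers: the turn, a rotation vector about the tool's x, y, z as a fraction of full scale, then the shift along the tool's x, y, z as a fraction of full scale, then the gripper command: -1 is fully open, 1 is shut, values between are in proportion. A call has 1 to 8 rows; each row is the pose to reach, as a shift and turn from the pose commanded when the call began, along the tool's axes at that moment, turning the shorter way round; what a row does not reach only later rows make up. Full scale, the value 1, is 0.25 m for a shift and pi rad for a turn. A row lasts 1/8 s, in which the tool goes at most 62.5 mm and 10.7 degrees, less where a joint would pass 70% of its speed; a pose out of reach is approached as far as the arm can. A call with a number of a shift or a turn outside -1 to 1 is refused whole. A call with a gripper value outside its range is refused whole. The fingers move at their own pace and stop on an object; "force" is the grip in N (left out, the last holds). Time passes only in rows, so rows that repeat a pose let the fingers close. It gives the time, the measured TCP pose, the force, the opening and the grip force at its end, in the units of the state.
- r.sense(): the state, without advancing time (a new reading comes with each control period).
- r.grab_frame(name): name is "scene" or "side" or "wrist"; returns the picture (400x640x3 uint8, red, green, blue); there is no depth.
- r.get_calibration(name): a dict with "K" (3x3 intrinsics, pixels), "pose" (4x4, takes a point from camera to world coordinates). Camera axes: x right, y up, looking along -z (the intrinsics and any distortion apply to the point x, -y, -z); pixel columns grow to the right and rows downward; lengths in mm; the calibration is good to about 2 mm. A picture is of the moment at which its call begins: read the wrist's pose just before it. get_calibration takes no time and is no camera call; for the wrist camera it gives the pose at the moment of the call.
- r.sign_off(): hands the job in; it is judged then, once.
Trained networks look in the newest picture that a camera, given by its name, has taken for a name from the list of things; names that differ only in an ending like _2 or _b are one class to them, and where a whole thing is asked for, a point or a joint stands for the part that bears it (a point fixed in the world has none). Each returns a list of dicts, best first, with "score" (0 to 1); they miss things now and then, are a little off and sometimes report something else, mostly with a low value. They report only what shows in the picture. A call takes as long as a camera call. They do not tell look-alikes from the thing itself.
- r.silhouettes(camera, label): "region" (400x640 bool, what is visible of it) and "position" ([row, column] in pixels, amid what is visible of it).
The state is a dict: "clock": time; "qpos": joint angles; "qvel": joint speeds; "joint_efforts": joint torques, N m; "eef_pos": TCP position; "tcp_rot": TCP orientation; "contact_force": force on the tool from outside, world axes, zero at the start; "wrist_torque": the same for the moment, N m; "opening": opening from 0.0 (shut) to 1.0 (fully open); "grasp_force": force on a finger pad.
Only numpy, scipy, OpenCV 4.12 (cv2) and the standard library are available. Lean on these libraries where they do the work, as an engineer would, in place of code of your own. Each camera call takes 0.05 s, during which the arm holds its last target. There are 200 camera calls.

## Working session

There is one attempt and no reset: what is moved stays moved. The work goes in short steps, Python scripts to look and compute and a tool call to move; the robot and the scene stay as the last step left them, time stands still between calls to the robot, and variables do not carry over. Pictures are saved under pics/ and viewed, at most 10 in all, crops included, and the job is handed in when it is done.

Besides the shell and the picture viewer there is one more tool, called after "Call:" as name([rows], argument=value, ...), one row to a line, values as JSON. carry_out: Moves the arm, as the interface text tells. Its arguments: {"type":"object","properties":{"series":{"type":"array"},"force":{"type":"number"}},"required":["series"]}

```bash
mkdir -p pics; ls
python3 - <<'E'
from rig import r
import cv2,numpy as np
a=[]
for c in ("scene","side"):
    im=r.grab_frame(c); cv2.imwrite(f"pics/{c}0.png",im[...,::-1]); a.append(im)
    for l in ("blue_beaker","white_beaker","stack_mouth","gauge_top"):
        for d in r.silhouettes(c,l)[:5]:
            m=d["region"]; ys,xs=np.where(m); print(c,l,round(d["score"],2),np.round(d["position"]),ys.min(),ys.max(),xs.min(),xs.max(),m.sum(),im[m].mean(0).round())
    k=r.get_calibration(c); print(np.round(k["K"],1).tolist(),np.round(k["pose"],3).tolist(),[x for x in k])
print(r.sense())
E
```

```text
pics
scene blue_beaker 0.93 [204. 376.] 188 229 365 390 829 [21. 72. 30.]
scene blue_beaker 0.75 [155. 399.] 135 178 388 413 877 [18. 48. 88.]
scene blue_beaker 0.7 [179. 372.] 165 190 364 384 405 [24. 53. 93.]
scene blue_beaker 0.55 [183. 335.] 168 199 328 347 480 [23. 81. 72.]
scene white_beaker 0.97 [216. 331.] 200 232 318 342 624 [120. 117. 107.]
scene stack_mouth 0.74 [236. 217.] 226 253 205 228 498 [ 33.  62. 106.]
scene gauge_top 0.55 [263. 223.] 226 301 202 250 2596 [112. 125. 134.]
[[501.5, 0.0, 324.3], [0.0, 501.5, 203.0], [0.0, 0.0, 1.0]] [[0.438, -0.709, 0.553, 1256.755], [0.899, 0.351, -0.263, -324.469], [-0.007, 0.612, 0.791, 1204.728], [0.0, 0.0, 0.0, 1.0]] ['K', 'pose']
side blue_beaker 0.72 [200. 268.] 187 210 261 282 428 [ 17.  58. 120.]
side blue_beaker 0.72 [187. 244.] 162 211 229 258 1169 [ 17.  53. 111.]
side blue_beaker 0.7 [196. 317.] 177 224 302 329 986 [18. 87. 29.]
side blue_beaker 0.61 [229. 273.] 209 250 263 286 780 [ 4. 96. 86.]
side white_beaker 0.94 [236. 324.] 218 257 308 336 891 [163. 154. 141.]
side stack_mouth 0.84 [308. 405.] 286 335 389 423 1383 
[... 272 characters left out ...]
, 'pose']
{'clock': 0.5, 'qpos': array([ 1.29360942e+00,  3.53040907e-01,  1.63339400e+00, -5.84084581e-07,
        1.15519663e+00, -2.37479833e-03]), 'qvel': array([ 0.00018425,  0.00014474, -0.00055865, -0.0002813 , -0.00055603,
       -0.00011366]), 'joint_efforts': array([ 2.89392983e-04, -6.04700017e+01, -3.42182279e+01,  5.28563373e-05,
        2.27085446e-03,  1.01078442e-06]), 'eef_pos': array([169.59005176, 601.55614554, 231.25797191]), 'tcp_rot': array([-3.14155377e+00,  4.42021517e-07,  2.86678078e+00]), 'contact_force': array([ 0.45449662, -0.58676447,  0.91532315]), 'wrist_torque': array([-0.00153264,  0.01878399,  0.01077536]), 'grasp_force': 0.0, 'opening': 0.9993340309493717}
```

Run:
```python
import cv2,numpy as np
s=cv2.imread("pics/scene0.png");d=cv2.imread("pics/side0.png")
a=cv2.resize(s[120:320,180:440],(780,600))
b=cv2.resize(d[145:395,215:475],None,fx=2.3,fy=2.3)
cv2.imwrite("pics/a.png",a);cv2.imwrite("pics/b.png",b)
```

```text
(no output)
```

View pics/a.png

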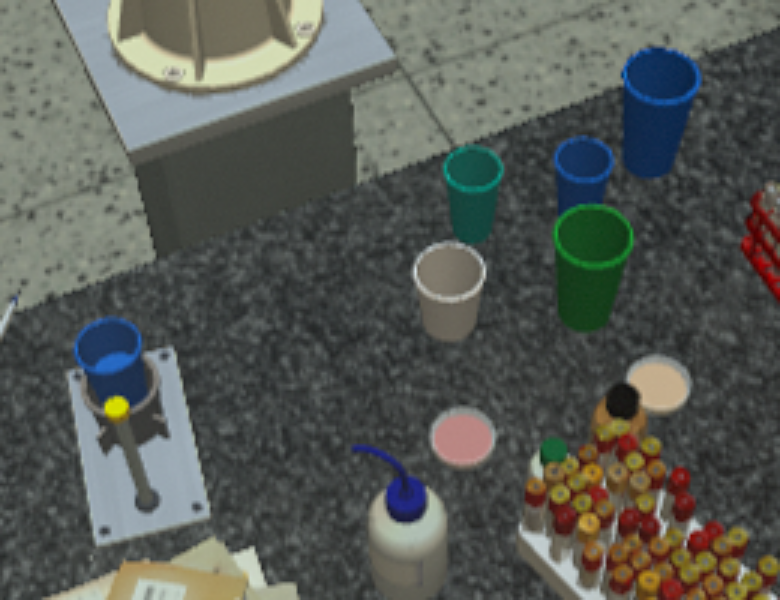

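View pics/b.png

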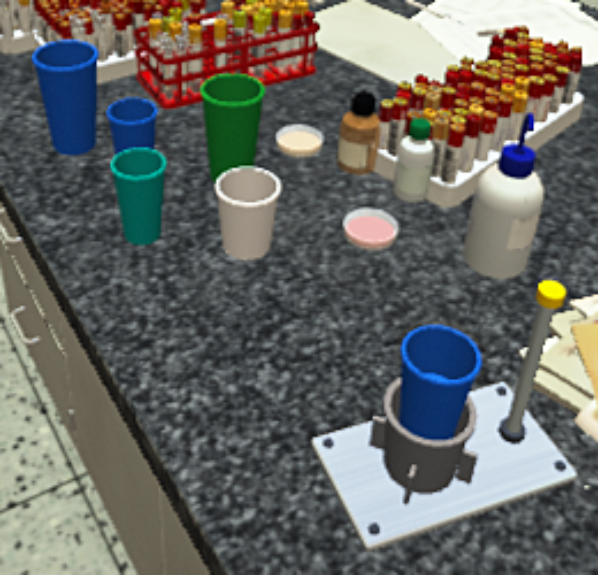

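Blue candidates are the small one (scene ~(374,173), side ~(272,195)), the large one (scene (399,155), side (244,187)) and the one in the stand (scene (216,236), side (407,301)). The small loose one fits: it is blue, not green or turquoise, and the smaller of the loose pair. Both crops confirm this.

```bash
cat > h.py <<'E'
from rig import r
import numpy as np, cv2
from scipy.spatial.transform import Rotation as R
def ray(k,u,v):
    d=k["pose"][:3,:3]@np.array([(u-k["K"][0,2])/k["K"][0,0],-(v-k["K"][1,2])/k["K"][1,1],-1]); return k["pose"][:3,3],d
def atz(k,u,v,z):
    o,d=ray(k,u,v); return o+d*(z-o[2])/d[2]
def tri(*ks):
    A=0;b=0
    for k,u,v in ks:
        o,d=ray(k,u,v); d=d/np.linalg.norm(d); P=np.eye(3)-np.outer(d,d); A=A+P;b=b+P@o
    return np.linalg.solve(A,b)
def project(k,p):
    q=k["pose"][:3,:3].T@(np.asarray(p,float)-k["pose"][:3,3]); return k["K"][0,2]+k["K"][0,0]*q[0]/-q[2],k["K"][1,2]+k["K"][1,1]*-q[1]/-q[2]
E
python3 - <<'E'
from h import *
s=r.get_calibration("scene");d=r.get_calibration("side")
for n,a,b,z in (("small",(374.3,173.3),(272.4,194.6),95),("stack",(216,235.7),(406.7,300.7),137),("gauge",(219,255),(454.6,271.5),172),("white",(329.7,210.3),(322.8,227),80),("green",(377.7,200),(316.5,186.5),120),("big",(400,145.5),(243.5,171),120),("teal",(338,174),(275,216),95)):
    print(n,tri((s,*a),(d,*b)).round(),atz(s,*a,z).round(),atz(d,*b,z).round())
st=r.sense();print(R.from_euler('xyz',st["tcp_rot"]).as_matrix().round(3)); k=r.get_calibration("wrist");print(k["pose"].round(2),k["K"])
E
```

```text
small [446. 225.  91.] [447. 224.  95.] [444. 216.  95.]
stack [ 479. -266.  131.] [ 483. -265.  137.] [ 474. -271.  137.]
gauge [ 565. -280.  170.] [ 565. -278.  172.] [ 563. -282.  172.]
white [500.  51.  77.] [501.  52.  80.] [498.  45.  80.]
green [551. 174. 113.] [554. 172. 120.] [545. 161. 120.]
big [408. 332. 122.] [403. 335. 120.] [409. 332. 120.]
teal [407. 124.  97.] [402. 128.  95.] [409. 121.  95.]
[[-0.962  0.271 -0.   ]
 [ 0.271  0.962 -0.   ]
 [-0.    -0.    -1.   ]]
[[ 2.7000e-01 -9.2000e-01 -2.7000e-01  9.9350e+01]
 [ 9.6000e-01  2.6000e-01  8.0000e-02  6.2128e+02]
 [-0.0000e+00 -2.8000e-01  9.6000e-01  3.7442e+02]
 [ 0.0000e+00  0.0000e+00  0.0000e+00  1.0000e+00]] [[325.65124864   0.         322.89938232]
 [  0.         325.65124864 197.86971593]
 [  0.           0.           1.        ]]
```

Call:
carry_out([
  [0, 0, 0.3, -0.74, -0.58, 0, -1],
  [0, 0, 0.3, -0.74, -0.58, 0, -1],
  [0, 0, 0.3, -0.74, -0.58, 0, -1],
  [0, 0, 0.3, -0.74, -0.58, 0, -1],
  [0, 0, 0.3, -0.74, -0.58, 0, -1],
  [0, 0, 0.3, -0.74, -0.58, 0, -1],
])

```text
clock: 1.25
eef_pos: [308.7, 411.5, 231.5]
tcp_rot: [3.141, -0.0, 1.924]
contact_force: [-0.5, -0.7, 0.5]
opening: 0.998
grasp_force: 0.0
```

```bash
cat >> h.py <<'E'
def go(p,yaw_y=None,tcp=None):
    s=r.sense();M=R.from_euler('xyz',s["tcp_rot"]).as_matrix();y=np.degrees(np.arctan2(M[1,1],M[0,1]))
    print("t",round(s["clock"],2),"pos",s["eef_pos"].round(1),"ydir",y.round(2),"tilt",np.degrees(np.arccos(-M[2,2])).round(2),"q6",s["qpos"][5].round(2),"F",s["contact_force"].round(1),"open",round(s["opening"],3),"grip",round(s["grasp_force"],1))
    if p is not None: print("shift",(M.T@(np.array(p,float)-s["eef_pos"])/250).round(4),"turnz",None if yaw_y is None else round(-(yaw_y-y)/180,4))
E
python3 -c "
from h import *
go((446,222,231),20)"
```

```text
t 1.25 pos [308.7 411.5 231.5] ydir 20.24 tilt 0.03 q6 0.57 F [-0.5 -0.7  0.5] open 0.998 grip 0.0
shift [-0.9012  0.2528  0.002 ] turnz 0.0014
```

Call:
carry_out([
  [0, 0, 0, -0.9, 0.25, 0, -1],
  [0, 0, 0, -0.9, 0.25, 0, -1],
  [0, 0, 0, -0.9, 0.25, 0, -1],
  [0, 0, 0, -0.9, 0.25, 0, -1],
  [0, 0, 0, -0.9, 0.25, 0, -1],
  [0, 0, 0, -0.9, 0.25, 0, -1],
])

```text
clock: 2.0
eef_pos: [444.6, 223.0, 231.2]
tcp_rot: [-3.141, -0.0, 1.927]
contact_force: [0.4, 0.5, -0.2]
opening: 1.001
grasp_force: 0.0
```

Run:
```python
from h import *
go((446,222,231),20)
k=r.get_calibration("wrist")
im=r.grab_frame("wrist"); cv2.imwrite("pics/w1.png",im[...,::-1])
print(k["pose"].round(3).tolist(), project(k,(446,222,95)))
```

```text
t 2.0 pos [444.6 223.  231.2] ydir 20.4 tilt 0.03 q6 0.11 F [ 0.4  0.5 -0.2] open 1.001 grip 0.0
shift [-0.0056  0.004   0.0008] turnz 0.0022
[[0.937, -0.334, -0.098, 418.78], [0.348, 0.899, 0.267, 290.808], [-0.001, -0.284, 0.959, 374.394], [0.0, 0.0, 0.0, 1.0]] (np.float64(325.0535355732046), np.float64(188.37722227840337))
```

View pics/w1.png

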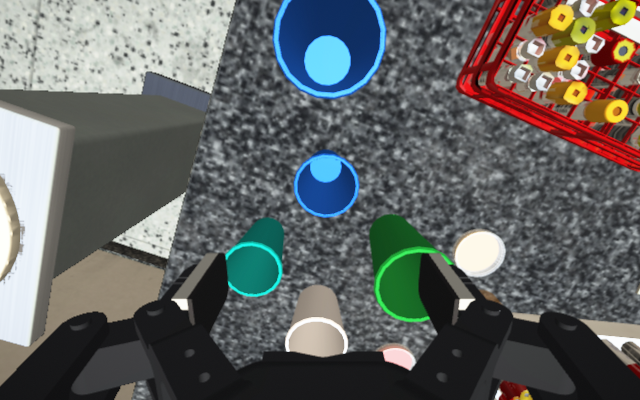

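The small blue beaker's rim is at (326,184), about 63 px across. The large blue (330,45), teal (254,270), green (414,284) and white (317,342) all stay clear of the finger line.

Run:
```python
from h import *
k=r.get_calibration("wrist")
im=cv2.imread("pics/w1.png"); hsv=cv2.cvtColor(im,cv2.COLOR_BGR2HSV)
m=cv2.inRange(hsv,(98,130,60),(125,255,255)); m[:110]=0;m[240:]=0;m[:,:270]=0;m[:,380:]=0
c=max(cv2.findContours(m,0,cv2.CHAIN_APPROX_NONE)[0],key=cv2.contourArea)
e=cv2.fitEllipse(cv2.convexHull(c));print(e)
p=atz(k,*e[0],95);print(p, atz(k,414,284,120),atz(k,254,270,95))
a=atz(k,e[0][0]-e[1][0]/2,e[0][1],95);b=atz(k,e[0][0]+e[1][0]/2,e[0][1],95);print("dia",np.linalg.norm(a-b))
go((p[0],p[1],58),20)
```

```text
((325.9542541503906, 183.97882080078125), (65.10124206542969, 67.4128189086914), 178.640625)
[445.09747366 226.36114141  95.        ] [547.58764267 174.05316924 120.        ] [410.28896777 122.84695493  95.        ]
dia 57.52539351634628
t 2.05 pos [444.3 223.3 231.2] ydir 20.43 tilt 0.02 q6 0.11 F [-0.1  0.7 -0. ] open 1.0 grip 0.0
shift [0.0103 0.0074 0.6929] turnz 0.0024
```

Call:
carry_out([
  [0, 0, 0, 0.01, 0.007, 0.3, -1],
  [0, 0, 0, 0.01, 0.007, 0.5, -1],
  [0, 0, 0, 0.01, 0.007, 0.64, -1],
  [0, 0, 0, 0.01, 0.007, 0.709, -1],
  [0, 0, 0, 0.01, 0.007, 0.709, -1],
])

```text
clock: 2.68
eef_pos: [444.1, 226.0, 52.9]
tcp_rot: [-3.139, 0.0, 1.927]
contact_force: [0.2, -0.1, -0.0]
opening: 0.998
grasp_force: 0.0
```

Call:
carry_out([
  [0, 0, 0, 0, 0, 0, 0],
  [0, 0, 0, 0, 0, 0, 0.6],
  [0, 0, 0, 0, 0, 0, 1],
  [0, 0, 0, 0, 0, 0, 1],
  [0, 0, 0, 0, 0, 0, 1],
  [0, 0, 0, 0, 0, 0, 1],
], force=35)

```text
clock: 3.42
eef_pos: [446.4, 225.9, 55.5]
tcp_rot: [3.139, -0.0, 1.924]
contact_force: [-1.7, 1.0, 6.6]
opening: 0.64
grasp_force: 35.6
```

Call:
carry_out([
  [0, 0, 0, 0, 0, -0.1, 1],
  [0, 0, 0, 0, 0, -0.3, 1],
  [0, 0, 0, 0, 0, -0.5, 1],
  [0, 0, 0, 0, 0, -0.7, 1],
  [0, 0, 0, 0, 0, -0.7, 1],
])

```text
clock: 4.05
eef_pos: [447.9, 226.5, 233.9]
tcp_rot: [3.133, -0.001, 1.924]
contact_force: [-0.1, 0.7, -1.5]
opening: 0.64
grasp_force: 37.2
```

Run:
```python
from h import *
go((480,-267,230),20)
s=r.get_calibration("scene");d=r.get_calibration("side")
im=r.grab_frame("scene"); im2=r.grab_frame("side"); 
cv2.imwrite("pics/c.png",np.hstack([cv2.resize(im[80:230,280:450],None,fx=2.3,fy=2.3)[:345],cv2.resize(im2[110:260,190:360],None,fx=2.3,fy=2.3)[:345]])[...,::-1])
```

```text
t 4.05 pos [447.9 226.5 233.9] ydir 20.26 tilt 0.52 q6 0.11 F [-0.1  0.7 -1.5] open 0.64 grip 37.2
shift [-1.8963 -0.5634  0.0085] turnz 0.0015
```

View pics/c.png

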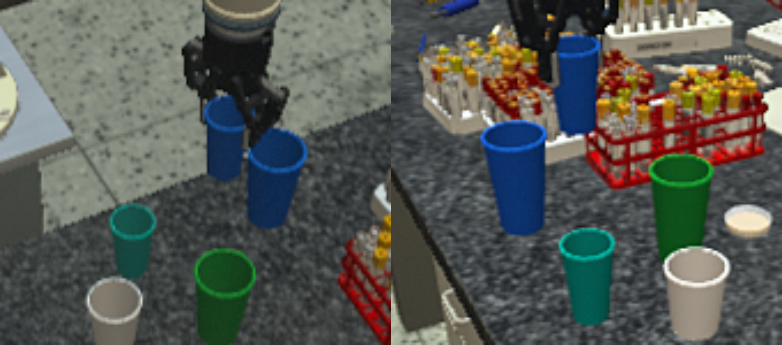

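Call:
carry_out([
  [0, 0, 0, -0.15, -0.06, 0, 1],
  [0, 0, 0, -0.35, -0.15, 0, 1],
  [0, 0, 0, -0.55, -0.235, 0, 1],
  [0, 0, 0, -0.75, -0.32, 0, 1],
  [0, 0, 0, -0.97, -0.415, 0, 1],
  [0, 0, 0, -0.97, -0.415, 0, 1],
])

```text
clock: 4.9
eef_pos: [430.8, -41.4, 227.7]
tcp_rot: [-3.139, -0.0, 1.919]
contact_force: [0.7, -0.0, -1.2]
opening: 0.638
grasp_force: 37.2
```

Call:
carry_out([
  [0, 0, 0, -0.2, -0.085, 0, 1],
  [0, 0, 0, -0.4, -0.17, 0, 1],
  [0, 0, 0, -0.6, -0.255, 0, 1],
  [0, 0, 0, -0.8, -0.34, 0, 1],
  [0, 0, 0, -0.97, -0.415, 0, 1],
  [0, 0, 0, -0.97, -0.415, 0, 1],
  [0, 0, 0, -0.97, -0.415, 0, 1],
])

```text
clock: 5.78
eef_pos: [418.5, -300.1, 227.8]
tcp_rot: [-3.141, -0.002, 1.924]
contact_force: [0.3, 0.4, -0.9]
opening: 0.641
grasp_force: 37.3
```

Run:
```python
from h import *
go((480,-267,234),20)
k=r.get_calibration("wrist")
np.save("kw2.npy",k["pose"])
im=r.grab_frame("wrist"); cv2.imwrite("pics/w2.png",im[...,::-1])
print(project(k,(479,-266,137)),project(k,(565,-280,172)))
```

```text
t 5.78 pos [ 418.5 -300.1  227.8] ydir 20.26 tilt 0.15 q6 -0.98 F [ 0.3  0.4 -0.9] open 0.641 grip 37.3
shift [ 0.0393  0.2765 -0.0248] turnz 0.0014
(np.float64(416.4243515627528), np.float64(187.97970711395084)) (np.float64(537.7101678300734), np.float64(262.5101839700547))
```

View pics/w2.png

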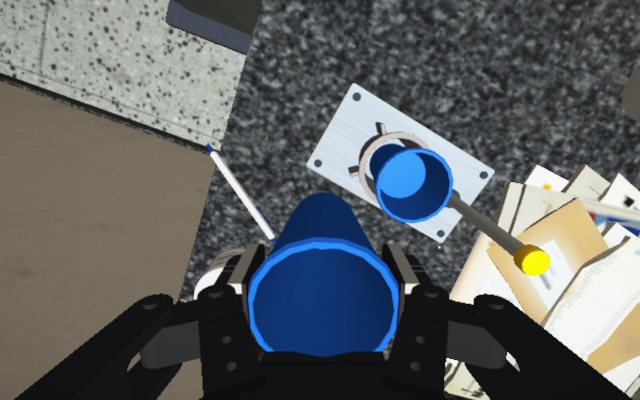

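The stack mouth is at about (413,184) and the gauge cap at (533,262). The held beaker's rim spans columns 248–398, upright and centred.

Run:
```python
from h import *
from scipy.optimize import least_squares
k=r.get_calibration("wrist");k["pose"]=np.load("kw2.npy")
im=cv2.imread("pics/w2.png"); hsv=cv2.cvtColor(im,cv2.COLOR_BGR2HSV)
m=cv2.inRange(hsv,(98,130,150),(125,255,255)); 
T=np.linspace(0,2*np.pi,200)
def circ(c,rad): return np.array([project(k,(c[0]+rad*np.cos(t),c[1]+rad*np.sin(t),c[2])) for t in T])
from scipy.spatial import cKDTree
def fit(pts,c0,rad):
    f=lambda c: cKDTree(circ(c,rad)).query(pts)[0]
    s=least_squares(f,c0,loss="soft_l1"); return s.x,np.sqrt(np.mean(s.fun**2))
# stack rim: outer hull points on the right/lower side
a=m.copy();a[:140]=0;a[228:]=0;a[:,:374]=0;a[:,460:]=0
hull=max(cv2.findContours(a,0,cv2.CHAIN_APPROX_NONE)[0],key=cv2.contourArea)
hull=cv2.convexHull(hull,returnPoints=True)[:,0].astype(float)
print("stack",fit(hull,(479,-266,137),29.5))
b=m.copy();b[:230]=0;b[345:]=0;b[:,:240]=0;b[:,405:]=0
pts=[]
for col in range(255,392,6):
    rr=np.where(b[:300,col])[0]
    if len(rr): pts.append((col,rr.min()))
for row in range(275,330,6):
    cc=np.where(b[row])[0]
    if len(cc): pts+= [(cc.min(),row),(cc.max(),row)]
print(len(pts),"held",fit(np.array(pts,float),(418.5,-300,268),29.5))
y=cv2.inRange(hsv,(22,150,120),(34,255,255));y[:240]=0;y[285:]=0;y[:,:505]=0;y[:,560:]=0
n=max(cv2.findContours(y,0,2)[0],key=cv2.contourArea);e=cv2.fitEllipse(cv2.convexHull(n));print(e,atz(k,*e[0],172))
```

```text
stack (array([ 479.45360732, -266.64588807,  128.95510509]), np.float64(0.4720517507785156))
43 held (array([ 419.58771622, -304.51492416,  261.10725957]), np.float64(2.097099258975484))
((533.0360717773438, 260.0894775390625), (28.855453491210938, 32.61922073364258), 125.25988006591797) [ 561.10717903 -279.51211159  172.        ]
```

Call:
carry_out([
  [0, 0, 0, 0.02, 0.13, 0.0, 1],
  [0, 0, 0, 0.046, 0.27, 0.03, 1],
  [0, 0, 0, 0.046, 0.27, 0.063, 1],
  [0, 0, 0, 0.046, 0.27, 0.063, 1],
])

```text
clock: 6.32
eef_pos: [477.4, -266.0, 212.4]
tcp_rot: [-3.14, -0.002, 1.926]
contact_force: [-0.5, 0.0, 0.6]
opening: 0.64
grasp_force: 37.3
```

Run:
```python
from h import *
go((478,-266,212),20)
A=r.grab_frame("scene")[170:310,170:270]; B=r.grab_frame("side")[180:320,355:485]
cv2.imwrite("pics/s3.png",r.grab_frame("side")[...,::-1]);cv2.imwrite("pics/c3.png",r.grab_frame("scene")[...,::-1])
f=lambda x:cv2.resize(x,None,fx=3.4,fy=3.4,interpolation=cv2.INTER_CUBIC)
cv2.imwrite("pics/d.png",np.hstack([f(A),f(B)])[...,::-1])
```

```text
t 6.33 pos [ 477.4 -266.   212.4] ydir 20.37 tilt 0.14 q6 -0.87 F [-0.5  0.   0.6] open 0.64 grip 37.3
shift [-0.0008  0.0023  0.0014] turnz 0.002
```

View pics/d.png

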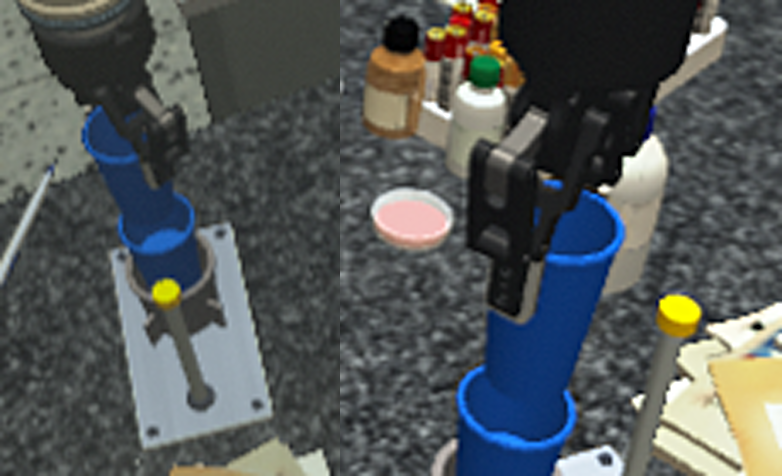

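Run:
```python
from h import *
T=np.linspace(0,2*np.pi,200)
for n,ox,oy,add in (("scene",170,170,0),("side",355,180,340)):
    k=r.get_calibration(n)
    for l,c,rad in (("rim",(477.4,-266,252),29.5),("foot",(477.4,-266,157),20),("mouth",(477.4,-266,137),29.5),("mouth",(477.4,-266,137),28),("mouth134",(477.4,-266,132),29.5)):
        P=(np.array([project(k,(c[0]+rad*np.cos(t),c[1]+rad*np.sin(t),c[2])) for t in T])-[ox,oy])*3.4+[add,0]
        print(n,l,"cols",P[:,0].min().round(),P[:,0].max().round(),"rows",P[:,1].min().round(),P[:,1].max().round())
    p=lambda q:((np.array(project(k,q))-[ox,oy])*3.4).round(1)
    print("dx10",p((487.4,-266,137))-p((477.4,-266,137)),"dy10",p((477.4,-256,137))-p((477.4,-266,137)),"dz10",p((477.4,-266,147))-p((477.4,-266,137)))
```

```text
scene rim cols 81.0 166.0 rows 94.0 161.0
scene foot cols 121.0 175.0 rows 182.0 226.0
scene mouth cols 114.0 192.0 rows 187.0 251.0
scene mouth cols 116.0 190.0 rows 188.0 250.0
scene mouth134 cols 115.0 193.0 rows 191.0 255.0
dx10 [4.2 9.9] dy10 [12.6 -4.8] dz10 [-2.4 -7.5]
side rim cols 485.0 620.0 rows 178.0 261.0
side foot cols 479.0 563.0 rows 343.0 403.0
side mouth cols 454.0 576.0 rows 359.0 448.0
side mouth cols 457.0 573.0 rows 361.0 445.0
side mouth134 cols 453.0 574.0 rows 366.0 455.0
dx10 [15.5 -7.2] dy10 [-13.3 -13.1] dz10 [  3.  -14.5]
```

Call:
carry_out([
  [0, 0, 0, 0, 0.004, 0.06, 1],
  [0, 0, 0, 0, 0.004, 0.12, 1],
  [0, 0, 0, 0, 0.004, 0.16, 1],
  [0, 0, 0, 0, 0.004, 0.16, 1],
])

```text
clock: 7.02
eef_pos: [478.4, -266.7, 172.0]
tcp_rot: [-3.14, -0.002, 1.924]
contact_force: [0.5, 0.5, -0.7]
opening: 0.641
grasp_force: 37.4
```

```bash
python3 -c "
from h import *
go((478,-266,150),20)"
```

```text
t 7.03 pos [ 478.4 -266.7  172. ] ydir 20.25 tilt 0.14 q6 -0.86 F [ 0.5  0.5 -0.7] open 0.641 grip 37.4
shift [ 0.0031 -0.0004  0.0878] turnz 0.0014
```

Call:
carry_out([
  [0, 0, 0, 0, 0, 0.03, 1],
  [0, 0, 0, 0, 0, 0.05, 1],
  [0, 0, 0, 0, 0, 0.05, 1],
])

```text
clock: 7.4
eef_pos: [478.9, -266.9, 160.4]
tcp_rot: [-3.141, -0.0, 1.924]
contact_force: [-0.3, -0.1, -1.2]
opening: 0.641
grasp_force: 37.3
```

Call:
carry_out([
  [0, 0, 0, 0, 0, 0.012, 1],
  [0, 0, 0, 0, 0, 0.024, 1],
  [0, 0, 0, 0, 0, 0.024, 1],
])

```text
clock: 7.78
eef_pos: [479.0, -266.9, 154.6]
tcp_rot: [-3.141, -0.0, 1.924]
contact_force: [-1.3, 0.7, -1.0]
opening: 0.639
grasp_force: 37.3
```

Call:
carry_out([
  [0, 0, 0, 0, 0, 0.008, 1],
  [0, 0, 0, 0, 0, 0.016, 1],
  [0, 0, 0, 0, 0, 0.016, 1],
])

```text
clock: 8.15
eef_pos: [479.0, -267.0, 150.6]
tcp_rot: [-3.141, -0.0, 1.924]
contact_force: [-0.7, 1.7, -0.7]
opening: 0.64
grasp_force: 37.4
```

Call:
carry_out([
  [0, 0, 0, 0, 0, 0.008, 1],
  [0, 0, 0, 0, 0, 0.016, 1],
  [0, 0, 0, 0, 0, 0.016, 1],
])

```text
clock: 8.52
eef_pos: [479.0, -266.9, 146.6]
tcp_rot: [-3.141, -0.0, 1.924]
contact_force: [-1.3, 2.8, 0.3]
opening: 0.64
grasp_force: 37.4
```

Call:
carry_out([
  [0, 0, 0, 0.004, 0, 0, 1],
  [0, 0, 0, 0.004, 0, 0.008, 1],
  [0, 0, 0, 0.004, 0, 0.008, 1],
])

```text
clock: 8.9
eef_pos: [478.9, -266.2, 145.0]
tcp_rot: [3.141, 0.0, 1.924]
contact_force: [-2.1, 2.3, 4.3]
opening: 0.638
grasp_force: 37.5
```

Call:
carry_out([
  [0, 0, 0, 0, 0, 0.008, 1],
  [0, 0, 0, 0, 0, 0.008, 1],
])

```text
clock: 9.15
eef_pos: [478.9, -266.2, 143.1]
tcp_rot: [3.141, 0.0, 1.924]
contact_force: [-1.9, 2.1, 4.5]
opening: 0.642
grasp_force: 37.5
```

```bash
cat > look.py <<'E'
from h import *
import sys
T=np.linspace(0,2*np.pi,120); out=[]
for n,ox,oy in (("scene",170,190),("side",370,205)):
    im=r.grab_frame(n);cv2.imwrite(f"pics/{n}_{sys.argv[1]}.png",im[...,::-1])
    v=cv2.resize(im[oy:oy+130,ox:ox+110],None,fx=3.6,fy=3.6,interpolation=cv2.INTER_CUBIC)[...,::-1].copy()
    k=r.get_calibration(n)
    for c,rad,col in (((478.9,-266.2,float(sys.argv[2])),29.5,(255,255,255)),((478.9,-266.2,float(sys.argv[2])-50),29.5,(0,0,255)),((565,-280,172),10,(0,255,0))):
        for t in T:
            u=((np.array(project(k,(c[0]+rad*np.cos(t),c[1]+rad*np.sin(t),c[2])))-[ox,oy]+.5)*3.6).astype(int)
            if 0<=u[0]<v.shape[1] and 0<=u[1]<v.shape[0]: v[u[1],u[0]]=col
    out.append(v)
cv2.imwrite(f"pics/look{sys.argv[1]}.png",np.hstack(out)); go(None)
E
python3 look.py 1 183
```

```text
t 9.25 pos [ 478.9 -266.2  143.1] ydir 20.26 tilt 0.02 q6 -0.86 F [-3.1  1.3  5.2] open 0.638 grip 37.5
```

View pics/look1.png

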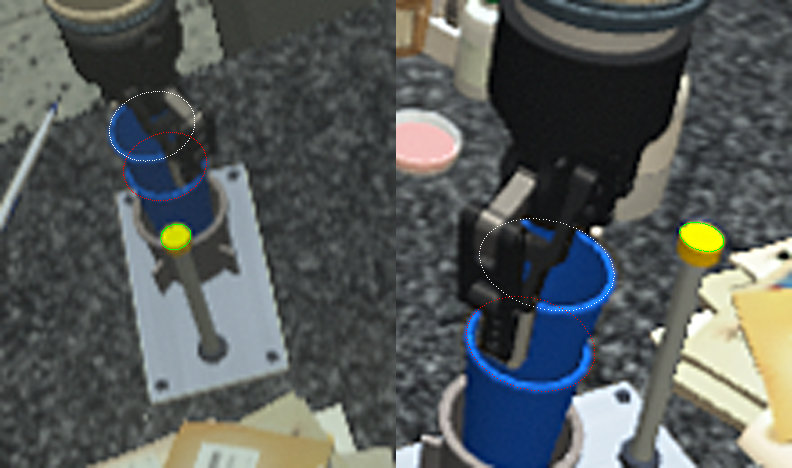

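Nested: the overlay of a rim at z=183 matches in both views, about 11 mm above the gauge cap, and the mouth sits about 50 mm below it. I'll press in small steps.

Call:
carry_out([
  [0, 0, 0, 0, 0, 0.008, 1],
  [0, 0, 0, 0, 0, 0.016, 1],
  [0, 0, 0, 0, 0, 0.016, 1],
])

```text
clock: 9.62
eef_pos: [478.9, -266.2, 139.0]
tcp_rot: [3.141, 0.0, 1.924]
contact_force: [-2.0, 2.5, 4.8]
opening: 0.641
grasp_force: 37.5
```

Call:
carry_out([
  [0, 0, 0, 0, 0, 0.008, 1],
  [0, 0, 0, 0, 0, 0.016, 1],
  [0, 0, 0, 0, 0, 0.016, 1],
])

```text
clock: 10.0
eef_pos: [478.9, -266.2, 134.9]
tcp_rot: [3.141, 0.0, 1.924]
contact_force: [-1.5, 1.8, 4.2]
opening: 0.642
grasp_force: 37.5
```

```bash
python3 look.py 2 175
```

```text
t 10.1 pos [ 478.9 -266.2  134.9] ydir 20.25 tilt 0.02 q6 -0.86 F [-1.5  1.8  5.7] open 0.643 grip 37.5
```

View pics/look2.png

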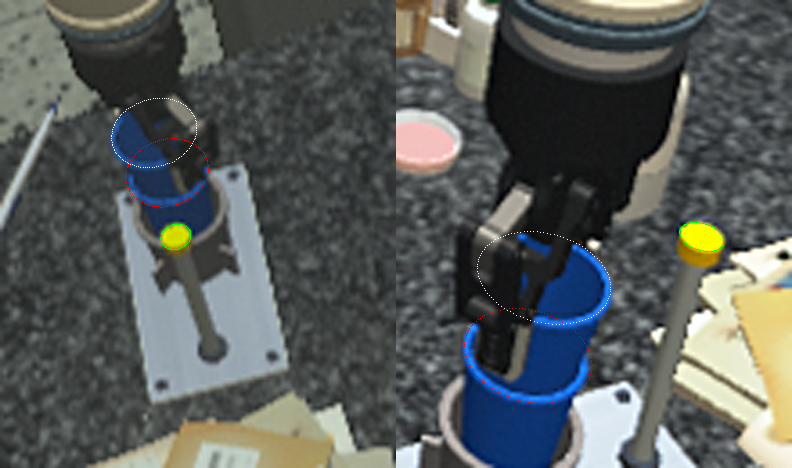

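The rim now fits z≈175 in both views with the mouth below it, 3 mm above level. I'll press 2.5 mm more, then release and rise.

Call:
carry_out([
  [0, 0, 0, 0, 0, 0.006, 1],
  [0, 0, 0, 0, 0, 0.01, 1],
  [0, 0, 0, 0, 0, 0.01, 1],
])

```text
clock: 10.48
eef_pos: [478.9, -266.2, 132.5]
tcp_rot: [3.141, 0.0, 1.924]
contact_force: [-2.3, 2.1, 5.5]
opening: 0.641
grasp_force: 37.6
```

Call:
carry_out([
  [0, 0, 0, 0, 0, 0, 0],
  [0, 0, 0, 0, 0, 0, -0.6],
  [0, 0, 0, 0, 0, 0, -1],
  [0, 0, 0, 0, 0, 0, -1],
  [0, 0, 0, 0, 0, 0, -1],
])

```text
clock: 11.1
eef_pos: [478.8, -266.2, 132.2]
tcp_rot: [-3.142, 0.0, 1.924]
contact_force: [-0.2, 0.3, 0.4]
opening: 1.0
grasp_force: 0.0
```

Call:
carry_out([
  [0, 0, 0, 0, 0, -0.05, -1],
  [0, 0, 0, 0, 0, -0.15, -1],
  [0, 0, 0, 0, 0, -0.3, -1],
  [0, 0, 0, 0, 0, -0.5, -1],
  [0, 0, 0, 0, 0, -0.7, -1],
  [0, 0, 0, 0, 0, -0.7, -1],
])

```text
clock: 11.85
eef_pos: [480.7, -267.2, 312.6]
tcp_rot: [3.136, 0.006, 1.924]
contact_force: [-0.5, -0.7, -0.0]
opening: 1.002
grasp_force: 0.0
```

```bash
python3 look.py 3 172.5
```

```text
t 11.95 pos [ 478.8 -266.1  308.1] ydir 20.26 tilt 0.09 q6 -0.86 F [ 0.2  0.  -1.2] open 0.997 grip 0.0
```

View pics/look3.png

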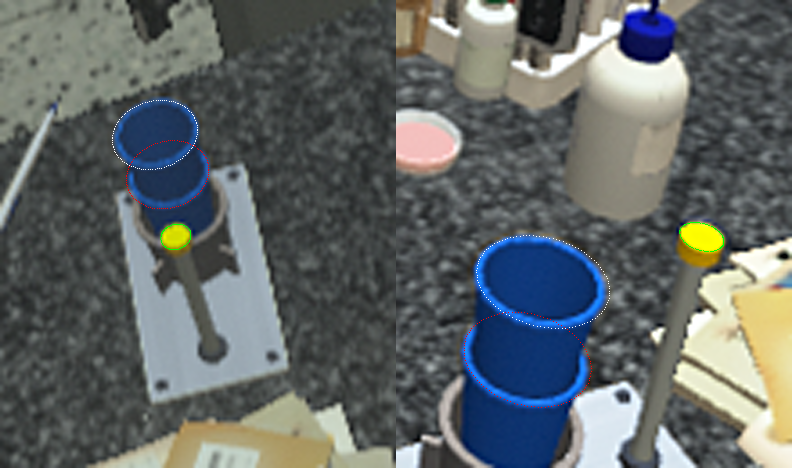

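The released rim fits the overlay at z≈172.5, level with the yellow cap at 172. It stands upright in the stack and the gripper is clear, so I'm handing in.

```bash
python3 -c "
from rig import r
print(r.sign_off())"
```

```text
the job is handed in; nothing more can be done
None
```

The small blue beaker is nested upright in the stack and released, with its rim level with the gauge top to within about 1 mm by the camera overlay. The white beaker was never touched, and the job is handed in; no verdict came back.

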